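Open the push-to-open toppings box and load the missing canister

ROBOT

A 6-joint arm with a two-finger parallel gripper is mounted at the origin on the work surface. World frame = base frame: x ahead of the robot, y to its left, z up, the work surface at z = 0. Lengths are in m, angles in degrees, forces in N, time in s.
With the tool pointing down it reaches from about 0.275 to 0.85 m from the base axis. Payload 19 kg.
Tool frame: the origin (TCP) lies midway between the tips of the shut fingers; the grasp point (between the pads) lies 19 mm behind it; z points along the fingers, y is the direction in which the jaws open and shut (so a half turn about z gives the same grasp; the last joint's range is limited). The gripper opens to 85 mm and grips with 20 to 120 N. Pads are 22 mm wide; open, the fingers measure 114 mm over their backs; the gripper's body (76 mm by 85 mm) begins 54 mm behind the grasp point. The pads swing forward as they close: fully open they stand 13 mm farther back than shut.
Start: joints at [62.452, 8.623, 82.357, -0, 89.026, -7.678], TCP at [0.195, 0.541, 0.197] pointing down, gripper open.
Joint ranges: [-160.23, 160.23], [-39.13, 120.54], [6.94, 153.29], [-79.49, 259.48], [9.18, 160.14], [-161.06, 161.06]. Speed limits (degrees/s): [108.29, 108.29, 127.2, 172.46, 172.46, 172.46].

INTERFACE

Orientations are given as [roll, pitch, yaw] about the fixed x, y, z axes, in that order (R = Rz(yaw) Ry(pitch) Rx(roll)).
In Python, from rig import ctrl, cams, order gives the robot as it stands.
- The arm moves only by the shell command python3 -m handwheel 'ROWS' [FORCE]. ROWS is a JSON object of lists of equal length, an entry for each row: "translation": the shift along the tool's x, y, z each as a share of 0.5 m, from -1 to 1, a list of three; "angular": the turn, a rotation vector about the tool's x, y, z each as a share of pi rad, from -1 to 1, a list of three; "jaw": the opening, from 0 (shut) to 1 (fully open). In form: {"translation": [[x, y, z], ...], "angular": [[wx, wy, wz], ...], "jaw": [jaw, ...]}. A call has 1 to 8 rows; each row is the pose to reach, as a shift and turn from the pose commanded when the call began, along the tool's axes at that moment, turning the shorter way round; what a row does not reach only later rows make up. A row lasts 1/12 s, in which the tool goes at most 41.7 mm and 7.16 degrees, less where a joint would pass 70% of its speed; a pose out of reach is approached as far as the arm can. A call with a number of a shift or a turn outside -1 to 1 is refused whole. A call with a gripper value outside its range is refused whole. The fingers move at their own pace and stop on an object; FORCE is the grip in N (left out, the last holds). Time passes only in rows, so rows that repeat a pose let the fingers close. It gives the time, the measured TCP pose, the force and the opening at its end, in the units of the state.
- ctrl.state(): the state, without advancing time (a new reading comes with each control period).
- cams.get_image(name): name is "scene" or "side" or "wrist"; returns the picture (480x640x3 uint8, red, green, blue); there is no depth.
- cams.get_calibration(name): a dict with "fx", "fy", "cx", "cy" (pixels), "R" (3x3) and "t" (3): a world point X has camera coordinates R X + t; the wrist camera has in their place "T_tool_cam" (4x4, takes a point from camera to tool coordinates, whose origin is the TCP and whose axes are the flange's). Camera axes: x right, y down, z forward; pixel columns grow to the right and rows downward; lengths in m; the calibration is good to about 2 mm. A picture is of the moment at which its call begins: read the wrist's pose just before it. get_calibration takes no time and is no camera call.
- order.close_job(): hands the job in, once; it reports no verdict.
The state is a dict: "time": time; "qpos": joint angles; "qvel": joint speeds; "effort": joint torques, N m; "ee_pos": TCP position; "tool_rot": TCP orientation; "wrist_force": force on the tool from outside, world axes, zero at the start; "torque": the same for the moment, N m; "width": opening from 0.0 (shut) to 1.0 (fully open).
Only numpy, scipy, OpenCV 4.12 (cv2) and the standard library are available. Lean on these libraries where they do the work, as an engineer would, in place of code of your own. Each camera call takes 0.05 s, during which the arm holds its last target. There are 200 camera calls.

TASK

Get the toppings box ready for service: press the front of its sprung lid gently until the latch clicks, keep a finger on the lid and hold it back as it springs up so that it never flies open, and let it up until it stands fully open. Then set the white canister with the red cap that stands on the counter upright into the empty middle cell of the box, without dropping it in, and leave it there with the lid standing open; leave the other things where they are.

Things in the scene. Friction and masses are not known exactly. Their poses are not given: they have to be found in the camera images.
- box: toppings box, fixed: steel, 190 mm long (x), 276 wide (y), rim 105 high, walls 4. Origin: centre of underside; x from latch side (robot's) to hinge, y left, z up. Inside, behind an inner wall 67 mm before the origin (91 high), three cells along y, 84 mm apart, each 81 wide, 87 long, dividers only 30 high; above them it is open, 158 mm long in x. The outer cells hold canisters.
- empty_cell (a point): middle of the floor of the empty middle cell, 12.5 mm beyond the box's origin in x, 5 mm above the counter. Axes as the box.
- lid (a joint): lid angle: 0 latched (level), below 0 pressed down, 1.745 fully open on its stop (10 degrees past upright). A spring drives it open and holds it there; let go, it flies up. Push-push latch under the front rail: press the rail 6 to 10 mm (differs from box to box) with 4 to 8 N to a firm seat, which yields no more; then let it up: it is free and follows. Let up well before the seat it stays latched.
- lid_hinge (a point): midpoint of the lid's hinge line, 122 mm above the counter, 95 mm beyond the box's origin in x; the line runs along the box's y. The lid: flat dark frame 8 mm thick with clear pane, upper face 4 mm above the line, 286 mm wide, front edge 197 mm from the line, thin skirt 17 mm below the line round the edge, no handle. Turns with the lid: x from front edge to hinge, z out of the upper face.
- lid_front (a point): point on the lid's upper face, middle of its front rail (34 mm wide), where to press: 180 mm from the hinge line, 126 mm above the counter while latched. The spring lifts here with about 4 N when latched, less as the lid opens. Moves and turns with the lid, axes as lid_hinge.
- jar: the canister to load, the one outside the box, loose on the counter: white cylinder 54 mm across, 62 high, with ribbed red screw cap 58 across, 18 high; 80 mm high in all, about 0.3 kg. Origin: centre of its underside, z up its axis. The two in the box are of the same kind.
- jar_left: canister like jar, standing in the box's left (+y) cell; stays there. Origin: centre of its underside.
- jar_right: canister like jar, standing in the box's right (-y) cell; stays there. Origin: centre of its underside.
- measure: open stainless steel measuring beaker without a handle, 80 mm across, 88 mm high, loose on the counter; leave alone. Origin: centre of its underside.
- bottle: brown glass sauce bottle, 58 mm across, 160 mm high, loose on the counter; leave alone. Origin: centre of its underside.
There are look-alikes about, which are no part of the job. Leave any blue or turquoise look-alike of the jar alone.

How it is judged:
By the outcome, as a careful person would: the job done as asked, in the order asked, and still so for the second after the job is handed in, with the robot touching nothing.
It also fails if it takes over 58 s, if anything falls off the work surface, if the arm or the gripper's body presses on something with over 40 N, if the wrist force passes 120 N, or if a joint passes its speed limit or range.

## Working session

There is one attempt and no reset: what is moved stays moved. The work goes in short steps, Python scripts to look and compute and a shell command to move; the robot and the scene stay as the last step left them, time stands still between calls to the robot, and variables do not carry over. Pictures are saved under pics/ and viewed, about 8 in all and at most 12, crops included, and the job is handed in when it is done.

```bash
mkdir -p pics; ls
python3 - <<'E'
from rig import ctrl,cams
import cv2
s=ctrl.state();print(s)
for n in("scene","side","wrist"):
    cv2.imwrite(f"pics/{n}0.png",cams.get_image(n)[:,:,::-1]);print(n,cams.get_calibration(n))
E
```

```text
pics
{'time': 0.0, 'qpos': array([ 6.24532502e+01,  8.64974006e+00,  8.23935070e+01, -1.23368151e-03,
        8.90269984e+01, -7.67815789e+00]), 'qvel': array([ 0.04851364, -0.02805257, -0.06006597,  0.02935678,  0.10302386,
        0.02683383]), 'effort': array([-3.72454888e-03, -7.13045669e+01, -5.70843101e+01, -5.22613136e-04,
        9.43654479e-03,  9.71450777e-05]), 'ee_pos': array([0.19531281, 0.54049356, 0.19608317]), 'tool_rot': array([-1.79930220e+02, -8.16295940e-03,  1.60131425e+02]), 'wrist_force': array([-0.31725431,  0.46438575, -0.3373142 ]), 'torque': array([-0.05502423,  0.04894761,  0.00399976]), 'width': 0.9991792163204655}
scene {'fx': 570.4456556005999, 'fy': 570.4456556005999, 'cx': 323.20090487224735, 'cy': 238.5782205188615, 'R': array([[-0.13135613,  0.99133021, -0.00315924],
       [ 0.76469513,  0.09929681, -0.63669576],
       [-0.63086204, -0.08604975, -0.77110863]]), 't': array([ 0.17425434, -0.32384951,  1.34703916])}
side {'fx': 457.46291271647004, 'fy': 457.46291271647004, 'cx': 312.430735379937, 'cy': 236.23538875362678, 'R': array([[-0.73649641, -0.67643679,  0.00251218],
       [-0.51469724,  0.55797874, -0.65095812],
       [ 0.43893028, -0.48072133, -0.75910948]]), 't': array([0.32741452, 0.3868307 , 0.63501379])}
wrist {'fx': 368.2314405844287, 'fy': 368.2314405844287, 'cx': 325.57800105950736, 'cy': 238.5272717155774, 'T_tool_cam': array([[-8.27141935e-04, -9.51596875e-01, -3.07347853e-01,
         7.84084720e-02],
       [ 9.99999516e-01, -6.23240572e-04, -7.61572766e-04,
        -6.99001955e-04],
       [ 5.33158613e-04, -3.07348334e-01,  9.51596930e-01,
        -1.76803660e-01],
       [ 0.00000000e+00,  0.00000000e+00,  0.00000000e+00,
         1.00000000e+00]])}
```

View pics/scene0.png

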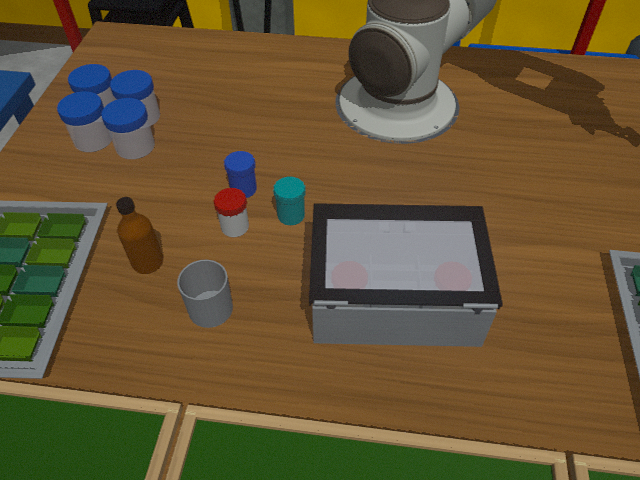

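View pics/side0.png

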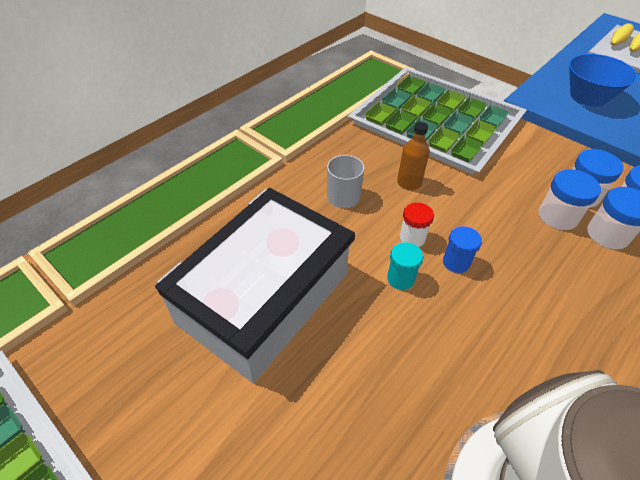

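Run:
```python
import cv2
a=cv2.imread("pics/scene0.png")[150:350,205:505];b=cv2.imread("pics/side0.png")[180:385,155:445]
cv2.imwrite("pics/sc.png",cv2.resize(a,None,fx=2.66667,fy=2.66667,interpolation=2));cv2.imwrite("pics/si.png",cv2.resize(b,None,fx=2.75,fy=2.75,interpolation=2))
```

```text
(no output)
```

View pics/sc.png

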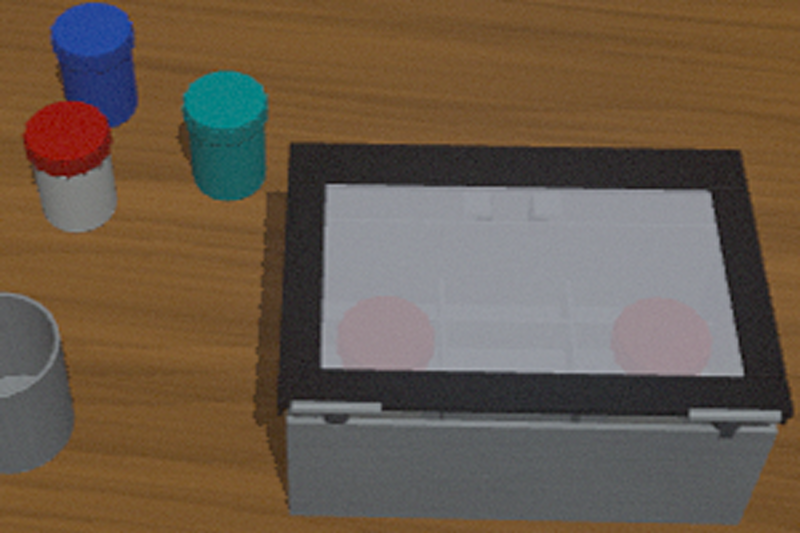

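View pics/si.png

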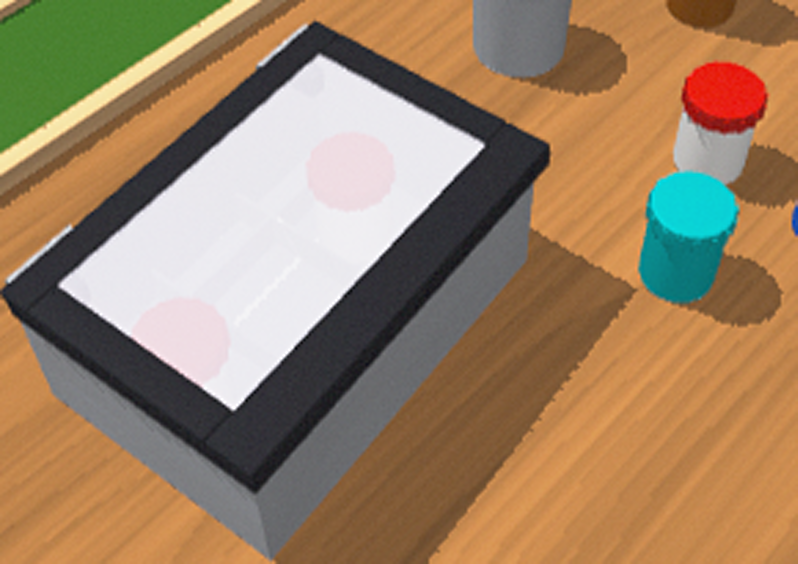

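```bash
cat > h.py <<'E'
import numpy as np,cv2
from rig import ctrl,cams
def P(n):
    c=cams.get_calibration(n);K=np.array([[c['fx'],0,c['cx']],[0,c['fy'],c['cy']],[0,0,1]])
    return K@np.c_[c['R'],c['t']]
def tri(a,b):
    A,B=P('scene'),P('side')
    X=cv2.triangulatePoints(A,B,np.array(a,float).reshape(2,1),np.array(b,float).reshape(2,1))[:,0];X=X[:3]/X[3]
    e=[ (M@np.r_[X,1])[:2]/(M@np.r_[X,1])[2]-p for M,p in((A,a),(B,b))]
    return X,np.round(np.r_[e[0],e[1]],1)
E
python3 - <<'E'
from h import *
S=lambda x,y:np.array([205+(x+.5)/2.66667-.5,150+(y+.5)/2.66667-.5]);D=lambda x,y:np.array([155+(x+.5)/2.75-.5,180+(y+.5)/2.75-.5])
for k,a,b in[("pF-",(325,184),(485,146)),("pF+",(712,191),(234,410)),("pH+",(743,376),(58,286)),("pH-",(321,368),(318,54)),
 ("oF-",(290,143),(550,150)),("oF+",(741,151),(253,470)),("oH-",(279,408),(315,22)),("oH+",(791,410),(5,290)),
 ("jar",(68,130),(726,90)),("teal",(226,101),(692,206)),("jL",(662,340),(182,342)),("jR",(387,338),(350,171))]:
    X,e=tri(S(*a),D(*b));print(k,X.round(4),e)
E
```

```text
pF- [ 0.4958 -0.104   0.1225] [ 0.  0.  0. -0.]
pF+ [0.471  0.1339 0.1233] [-0.5 -0.2 -0.8  0.4]
pH+ [0.6085 0.1478 0.1223] [ 0.1  0.   0.1 -0. ]
pH- [ 0.6344 -0.0886  0.1234] [-0.1 -0.1 -0.1  0.1]
oF- [ 0.4633 -0.1307  0.1216] [ 0.1  0.1  0.1 -0.1]
oF+ [0.4364 0.1522 0.1256] [-0.8 -0.4 -1.4  0.6]
oH- [ 0.6615 -0.1095  0.1204] [-0.7 -0.5 -0.8  0.5]
oH+ [0.6285 0.1719 0.1234] [-0.5 -0.2 -0.7  0.3]
jar [ 0.4285 -0.291   0.0769] [-0.4 -0.4 -0.6  0.5]
teal [ 0.3856 -0.1884  0.0751] [-0.3 -0.3 -0.5  0.4]
jL [0.5537 0.1104 0.0754] [-0.5 -0.2 -0.7  0.3]
jR [ 0.5743 -0.0559  0.0756] [-0.2 -0.1 -0.3  0.1]
```

```bash
cat >> h.py <<'E'
from scipy.spatial.transform import Rotation as Ro
H=np.array([.645,.0312,.122]);YAW=6.1
c,s=np.cos(np.radians(YAW)),np.sin(np.radians(YAW));ux=np.array([c,s,0]);uy=np.array([-s,c,0]);uz=np.array([0,0,1.])
def rot(yaw,tilt=0): return Ro.from_euler('xyz',[180,0,yaw],degrees=True)*Ro.from_rotvec([0,np.radians(tilt),0])
def rows(p0,R0,tg):
    "tg: list of (pos,Rotation)"
    for p,R in tg:
        print((R0.inv().apply(np.array(p)-p0)/.5).round(4).tolist(),((R0.inv()*R).as_rotvec()/np.pi).round(4).tolist())
def cur():
    s=ctrl.state();return s['ee_pos'],Ro.from_euler('xyz',s['tool_rot'],degrees=True)
E
python3 - <<'E'
from h import *
rows(*cur(),[(H-.18*ux+[0,0,.03],rot(186.1)),(H-.18*ux+[0,0,.014],rot(186.1))])
E
```

```text
[-0.8684, -0.81, 0.0891] [-0.0003, -0.0001, -0.1443]
[-0.8684, -0.81, 0.1211] [-0.0003, -0.0001, -0.1443]
```

```bash
python3 -m handwheel '{"translation":[[-0.868,-0.81,0.04],[-0.868,-0.81,0.04],[-0.868,-0.81,0.04],[-0.868,-0.81,0.04],[-0.868,-0.81,0.04],[-0.868,-0.81,0.04],[-0.868,-0.81,0.04],[-0.868,-0.81,0.04]],"angular":[[0,0,-0.144],[0,0,-0.144],[0,0,-0.144],[0,0,-0.144],[0,0,-0.144],[0,0,-0.144],[0,0,-0.144],[0,0,-0.144]],"jaw":[0,0,0,0,0,0,0,0]}' 30
python3 - <<'E'
from h import *
rows(*cur(),[(H-.18*ux+[0,0,.03],rot(186.1)),(H-.18*ux+[0,0,.01],rot(186.1))])
E
```

```text
time: 0.82
ee_pos: [0.3413, 0.255, 0.186]
tool_rot: [-180.0, 0.0, -173.9]
wrist_force: [1.6, 0.8, 0.4]
width: 0.001
[-0.1965, -0.5096, 0.068] [-0.0, 0.0001, -0.0001]
[-0.1965, -0.5096, 0.108] [-0.0, 0.0001, -0.0001]
```

```bash
python3 -m handwheel '{"translation":[[-0.196,-0.51,0.068],[-0.196,-0.51,0.068],[-0.196,-0.51,0.068],[-0.196,-0.51,0.068],[-0.196,-0.51,0.068],[-0.196,-0.51,0.068],[-0.196,-0.51,0.068],[-0.196,-0.51,0.068]],"angular":[[0,0,0],[0,0,0],[0,0,0],[0,0,0],[0,0,0],[0,0,0],[0,0,0],[0,0,0]],"jaw":[0,0,0,0,0,0,0,0]}'
python3 -m handwheel '{"translation":[[0,0,0],[0,0,0.01],[0,0,0.02],[0,0,0.03],[0,0,0.03]],"angular":[[0,0,0],[0,0,0],[0,0,0],[0,0,0],[0,0,0]],"jaw":[0,0,0,0,0]}'
python3 - <<'E'
from h import *
rows(*cur(),[(H-.18*ux+[0,0,.03],rot(186.1)),(H-.18*ux+[0,0,.01],rot(186.1))])
cv2.imwrite("pics/s1.png",cams.get_image("side")[120:420,100:500,::-1].repeat(2,0).repeat(2,1))
E
```

```text
time: 1.48
ee_pos: [0.4666, 0.0097, 0.1509]
tool_rot: [-180.0, -0.1, -174.2]
wrist_force: [1.1, -0.4, 0.4]
width: 0.001
time: 1.9
ee_pos: [0.4647, 0.0145, 0.136]
tool_rot: [180.0, -0.1, -173.9]
wrist_force: [-0.3, -0.5, -0.8]
width: 0.002
[-0.002, -0.005, -0.0321] [0.0001, -0.0004, 0.0001]
[-0.002, -0.005, 0.0079] [0.0001, -0.0004, 0.0001]
```

View pics/s1.png

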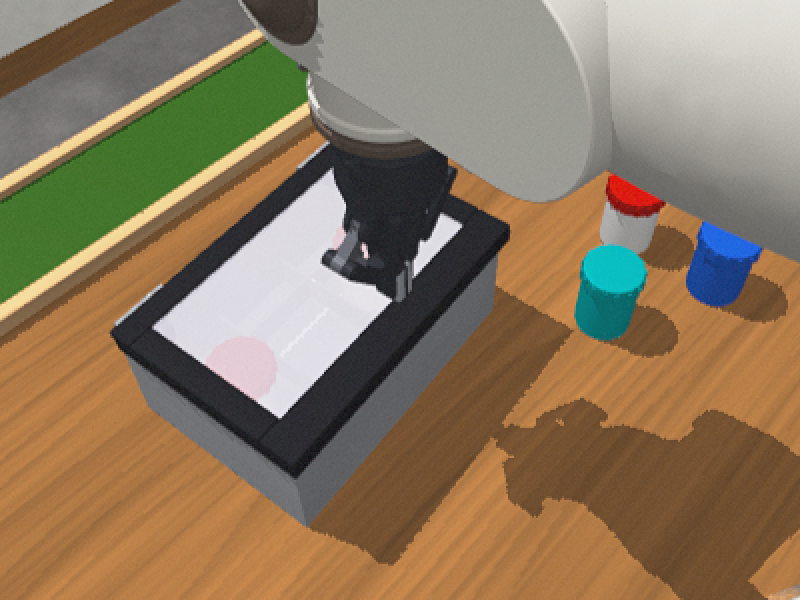

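```bash
python3 -m handwheel '{"translation":[[0,0,0.006],[0,0,0.012],[0,0,0.016],[0,0,0.018],[0,0,0.02],[0,0,0.022],[0,0,0.022]],"angular":[[0,0,0],[0,0,0],[0,0,0],[0,0,0],[0,0,0],[0,0,0],[0,0,0]],"jaw":[0,0,0,0,0,0,0]}'
python3 -m handwheel '{"translation":[[0,0,0.002],[0,0,0.004],[0,0,0.004],[0,0,0.004]],"angular":[[0,0,0],[0,0,0],[0,0,0],[0,0,0]],"jaw":[0,0,0,0]}'
python3 -m handwheel '{"translation":[[0,0,0.002],[0,0,0.004],[0,0,0.004],[0,0,0.004]],"angular":[[0,0,0],[0,0,0],[0,0,0],[0,0,0]],"jaw":[0,0,0,0]}'
```

```text
time: 2.53
ee_pos: [0.4654, 0.0136, 0.1259]
tool_rot: [-180.0, -0.0, -174.0]
wrist_force: [0.2, -0.3, 0.2]
width: -0.001
time: 2.87
ee_pos: [0.4655, 0.0136, 0.124]
tool_rot: [-180.0, -0.0, -174.0]
wrist_force: [-0.4, 0.1, 1.7]
width: -0.0
time: 3.2
ee_pos: [0.4654, 0.0136, 0.122]
tool_rot: [-180.0, -0.0, -174.0]
wrist_force: [0.3, -0.2, 0.1]
width: -0.001
```

```bash
for i in 1 2 3; do python3 -m handwheel '{"translation":[[0,0,0.002],[0,0,0.004],[0,0,0.004],[0,0,0.004]],"angular":[[0,0,0],[0,0,0],[0,0,0],[0,0,0]],"jaw":[0,0,0,0]}' | grep -E "ee_pos|force"; done
```

```text
ee_pos: [0.4654, 0.0136, 0.12]
wrist_force: [0.4, -0.1, 0.4]
ee_pos: [0.4654, 0.0136, 0.118]
wrist_force: [-0.7, 0.2, 0.5]
ee_pos: [0.4654, 0.0136, 0.116]
wrist_force: [0.5, -0.7, -0.2]
```

Run:
```python
from h import *
a=cams.get_image("side")[200:350,230:380,::-1];b=cams.get_image("scene")[150:350,300:500,::-1]
cv2.imwrite("pics/s2.png",np.hstack([cv2.resize(a,(400,400),interpolation=2),cv2.resize(b,(400,400),interpolation=2)]))
p,R=cur();print(p)
for n in("side","scene"):
    x=P(n)@np.r_[p,1];print(n,x[:2]/x[2])
print(ctrl.state()['wrist_force'])
```

```text
[0.46546656 0.0135781  0.11608191]
side [297.50722496 284.93079781]
scene [397.98296723 214.59810241]
[ 0.40548154 -0.43186972  0.46809316]
```

View pics/s2.png

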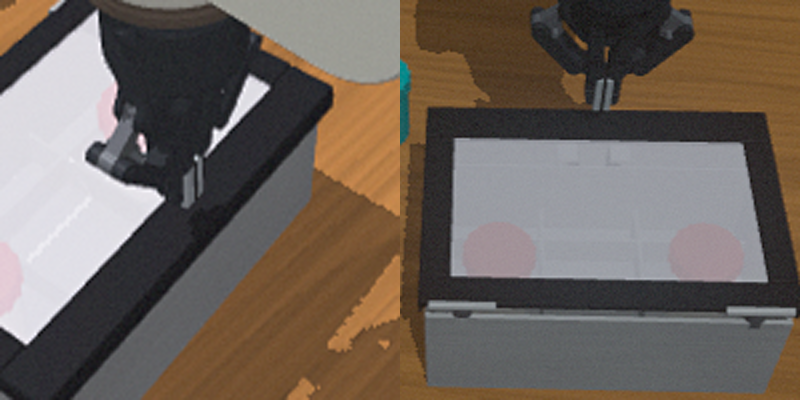

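Run:
```python
from h import *
print(tri((401,205),(300,277)), tri((401,204.5),(301,276.5)))
```

```text
(array([0.4626845 , 0.01435859, 0.1387011 ]), array([-1.1, -0.7, -1.9,  1.1])) (array([0.46196617, 0.01381162, 0.13948886]), array([-1.4, -0.9, -2.3,  1.3]))
```

```bash
for i in 1 2 3 4 5; do python3 -m handwheel '{"translation":[[0,0,0.002],[0,0,0.004],[0,0,0.004]],"angular":[[0,0,0],[0,0,0],[0,0,0]],"jaw":[0,0,0]}' | grep -E "ee_pos|force"; done
```

```text
ee_pos: [0.4653, 0.0136, 0.1138]
wrist_force: [0.4, 0.1, 0.7]
ee_pos: [0.4654, 0.0136, 0.1118]
wrist_force: [-0.1, -0.4, 0.2]
ee_pos: [0.4654, 0.0136, 0.1099]
wrist_force: [0.3, -0.8, 0.4]
ee_pos: [0.4654, 0.0136, 0.1079]
wrist_force: [0.1, 0.0, 0.3]
ee_pos: [0.4654, 0.0136, 0.1058]
wrist_force: [-1.3, 0.1, -0.3]
```

```bash
for i in 1 2 3; do python3 -m handwheel '{"translation":[[0,0,0.002],[0,0,0.004],[0,0,0.004]],"angular":[[0,0,0],[0,0,0],[0,0,0]],"jaw":[0,0,0]}' | grep -E "ee_pos|force"; done
python3 - <<'E'
from h import *
a=cams.get_image("side")[200:350,230:380,::-1];b=cams.get_image("wrist")[:,:,::-1]
cv2.imwrite("pics/s3.png",np.hstack([cv2.resize(a,(360,360),interpolation=2),cv2.resize(b,(440,360),interpolation=3)]))
print(ctrl.state()['wrist_force'])
E
```

```text
ee_pos: [0.4654, 0.0136, 0.1039]
wrist_force: [-0.7, -0.7, 0.0]
ee_pos: [0.4654, 0.0136, 0.1019]
wrist_force: [0.2, -0.1, -1.1]
ee_pos: [0.4654, 0.0136, 0.0998]
wrist_force: [-0.8, -0.2, -0.4]
[-0.13529801  0.32096357 -0.2265279 ]
```

View pics/s3.png

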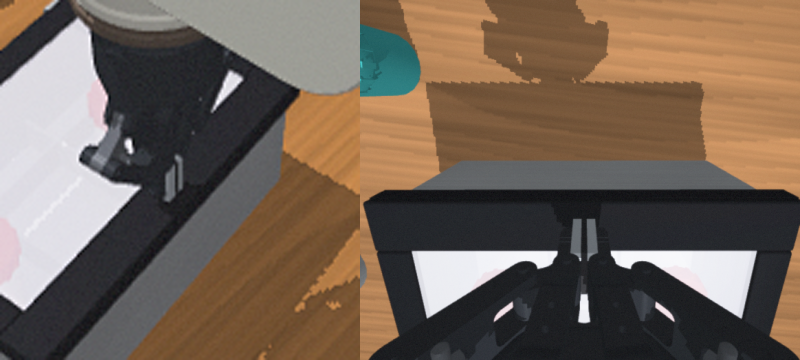

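Run:
```python
from h import *
b=cams.get_image("side")[:,:,::-1].copy();cv2.imwrite("pics/side4.png",b);a=cv2.imread("pics/side0.png")
b2=cams.get_image("scene")[:,:,::-1].copy();cv2.imwrite("pics/scene4.png",b2);a2=cv2.imread("pics/scene0.png")
def tr(a,b,u,v,w=12):
    t=a[v-w:v+w,u-w:u+w];S=b[v-w-16:v+w+16,u-w-16:u+w+16];m=cv2.matchTemplate(S,t,cv2.TM_CCOEFF_NORMED);_,q,_,l=cv2.minMaxLoc(m);return l[0]-16,l[1]-16,round(q,3)
for k,u,v in(("F-",352,237),("F+",247,355),("H+",160,288),("H-",270,191),("pF+",240,329)):print(k,tr(a,b,u,v))
for k,u,v in(("F-",314,207),("F+",483,207),("H-",310,303),("H+",498,304)):print(k,tr(a2,b2,u,v))
print(ctrl.state())
```

```text
F- (-2, 3, 0.872)
F+ (0, 0, 0.997)
H+ (0, 0, 0.998)
H- (-11, 9, 0.684)
pF+ (0, 0, 0.999)
F- (0, 0, 0.988)
F+ (0, 0, 0.985)
H- (0, 0, 0.989)
H+ (0, 0, 0.993)
{'time': 6.5, 'qpos': array([-7.81608180e+00, -1.37726077e+00,  1.04359286e+02, -5.49084044e-03,
        7.70226577e+01, -1.03861938e+02]), 'qvel': array([ 0.00180449, -0.0266682 ,  0.03174278,  0.07616014,  0.11234584,
       -0.0160013 ]), 'effort': array([-3.00419502e-03, -5.16263652e+01, -5.39020658e+01, -1.13876296e-03,
       -1.20172786e-03, -7.62830678e-05]), 'ee_pos': array([0.46546523, 0.01359262, 0.10006378]), 'tool_rot': array([-1.79995927e+02, -5.82807436e-03, -1.73952910e+02]), 'wrist_force': array([0.10549086, 0.36483819, 0.5136088 ]), 'torque': array([-0.06936112, -0.01768827, -0.00470867]), 'width': 0.004825952027647421}
```

```bash
for i in 1 2 3 4; do python3 -m handwheel '{"translation":[[0,0,0.002],[0,0,0.003],[0,0,0.003]],"angular":[[0,0,0],[0,0,0],[0,0,0]],"jaw":[0,0,0]}' | grep -E "ee_pos|force"; done
```

```text
ee_pos: [0.4654, 0.0136, 0.0984]
wrist_force: [-0.4, 0.0, 1.0]
ee_pos: [0.4654, 0.0136, 0.0969]
wrist_force: [-0.2, -0.2, -0.3]
ee_pos: [0.4654, 0.0136, 0.0954]
wrist_force: [-0.8, -0.0, 0.3]
ee_pos: [0.4654, 0.0136, 0.0939]
wrist_force: [0.4, -0.3, 0.4]
```

Run:
```python
from h import *
b=cams.get_image("side")[:,:,::-1].copy();cv2.imwrite("pics/side5.png",b);a=cv2.imread("pics/side4.png")
b2=cams.get_image("scene")[:,:,::-1].copy();cv2.imwrite("pics/scene5.png",b2);a2=cv2.imread("pics/scene4.png")
w=cams.get_image("wrist")[:,:,::-1].copy();cv2.imwrite("pics/w5.png",w)
def tr(a,b,u,v,w=10):
    t=a[v-w:v+w,u-w:u+w];S=b[v-w-8:v+w+8,u-w-8:u+w+8];m=cv2.matchTemplate(cv2.resize(S,None,fx=4,fy=4,interpolation=2),cv2.resize(t,None,fx=4,fy=4,interpolation=2),cv2.TM_CCOEFF_NORMED);_,q,_,l=cv2.minMaxLoc(m);return l[0]/4-8,l[1]/4-8,round(q,3)
for k,u,v in(("F+",247,355),("pF+",240,329),("tip",301,277)):print(k,tr(a,b,u,v))
for k,u,v in(("F-",314,207),("F+",483,207),("tip",401,208)):print(k,tr(a2,b2,u,v))
A=cv2.resize(b[240:310,265:335],(400,400),interpolation=2);B=cv2.resize(b2[165:235,366:436],(400,400),interpolation=2)
cv2.imwrite("pics/s5.png",np.hstack([A,B]))
```

```text
F+ (0.0, 0.0, 0.997)
pF+ (0.0, 0.0, 0.999)
tip (0.0, 2.25, 0.979)
F- (0.0, 0.0, 0.99)
F+ (0.0, 0.0, 0.991)
tip (-0.25, 1.75, 0.93)
```

View pics/s5.png

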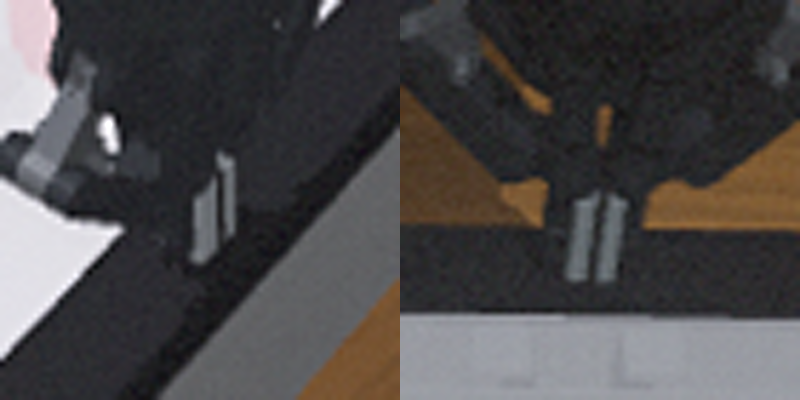

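Run:
```python
from h import *
print(tri((399.6,214.3),(300.9,286.4)))
for z in (.094,.1,.11,.12):
    for n in("side","scene"):
        x=P(n)@np.array([.4654,.0136,z,1]);print(z,n,x[:2]/x[2])
print(tri((388,206),(326,264.5)))
```

```text
(array([0.4612089 , 0.01443544, 0.11400494]), array([-1.1, -0.7, -1.8,  1. ]))
0.094 side [297.82221723 292.52563109]
0.094 scene [396.7386208  223.17312455]
0.1 side [297.74341436 290.50361054]
0.1 scene [397.0764342  220.86531049]
0.11 side [297.60994717 287.07894635]
0.11 scene [397.64663671 216.96990141]
0.12 side [297.47374784 283.5841775 ]
0.12 scene [398.22600195 213.01189608]
(array([ 0.4552427 , -0.01639793,  0.13383153]), array([ -6.6,  -4.7, -11.4,   6.5]))
```

```bash
for i in 1 2 3 4; do python3 -m handwheel '{"translation":[[0,0,0.002],[0,0,0.003],[0,0,0.003]],"angular":[[0,0,0],[0,0,0],[0,0,0]],"jaw":[0,0,0]}' | grep -E "ee_pos|force"; done;  python3 - <<'E'
from h import *
b=cams.get_image("side")[:,:,::-1].copy();a=cv2.imread("pics/side4.png")
b2=cams.get_image("scene")[:,:,::-1].copy();a2=cv2.imread("pics/scene4.png")
def tr(a,b,u,v,w=10):
    t=a[v-w:v+w,u-w:u+w];S=b[v-w-12:v+w+12,u-w-12:u+w+12];m=cv2.matchTemplate(cv2.resize(S,None,fx=4,fy=4,interpolation=2),cv2.resize(t,None,fx=4,fy=4,interpolation=2),cv2.TM_CCOEFF_NORMED);_,q,_,l=cv2.minMaxLoc(m);return l[0]/4-12,l[1]/4-12,round(q,3)
for k,u,v in(("F+",247,355),("pF+",240,329),("tip",301,277)):print(k,tr(a,b,u,v))
for k,u,v in(("F-",314,207),("F+",483,207),("tip",401,208)):print(k,tr(a2,b2,u,v))
E
```

```text
ee_pos: [0.4655, 0.0136, 0.0925]
wrist_force: [-0.1, -0.7, 1.3]
ee_pos: [0.4655, 0.0136, 0.0911]
wrist_force: [-0.7, 0.7, 4.6]
ee_pos: [0.4655, 0.0136, 0.0895]
wrist_force: [-1.4, -0.4, 4.7]
ee_pos: [0.4655, 0.0136, 0.088]
wrist_force: [-1.9, -0.4, 4.7]
F+ (0.25, 1.5, 0.992)
pF+ (0.5, 1.25, 0.994)
tip (0.0, 4.25, 0.972)
F- (0.0, 2.0, 0.977)
F+ (-0.5, 2.0, 0.984)
tip (-0.75, 4.0, 0.879)
```

```bash
for i in 1 2 3; do python3 -m handwheel '{"translation":[[0,0,0.001],[0,0,0.002],[0,0,0.002]],"angular":[[0,0,0],[0,0,0],[0,0,0]],"jaw":[0,0,0]}' | grep -E "ee_pos|force"; done
```

```text
ee_pos: [0.4655, 0.0136, 0.087]
wrist_force: [-1.2, -0.2, 4.5]
ee_pos: [0.4654, 0.0136, 0.0859]
wrist_force: [-1.8, -0.2, 4.6]
ee_pos: [0.4655, 0.0136, 0.085]
wrist_force: [-1.8, -0.7, 5.7]
```

```bash
for i in 1 2 ; do python3 -m handwheel '{"translation":[[0,0,0.001],[0,0,0.002],[0,0,0.002]],"angular":[[0,0,0],[0,0,0],[0,0,0]],"jaw":[0,0,0]}' | grep -E "ee_pos|force|time"; done
```

```text
time: 9.75
ee_pos: [0.4655, 0.0136, 0.084]
wrist_force: [-2.0, -0.4, 4.7]
time: 10.0
ee_pos: [0.4655, 0.0136, 0.0831]
wrist_force: [-1.9, -0.1, 6.5]
```

```bash
python3 -m handwheel '{"translation":[[0,0,0.001],[0,0,0.001],[0,0,0.001]],"angular":[[0,0,0],[0,0,0],[0,0,0]],"jaw":[0,0,0]}' | grep -E "ee_pos|force|time";python3 -m handwheel '{"translation":[[0,0,0.001],[0,0,0.001],[0,0,0.001]],"angular":[[0,0,0],[0,0,0],[0,0,0]],"jaw":[0,0,0]}' | grep -E "ee_pos|force|time"
```

```text
time: 10.25
ee_pos: [0.4655, 0.0136, 0.0828]
wrist_force: [-3.3, 0.6, 8.5]
time: 10.5
ee_pos: [0.4656, 0.0136, 0.0825]
wrist_force: [-3.4, -0.1, 12.7]
```

```bash
cat > path.py <<'E'
from h import *
L=.034
def pose(th,k=.25):
    T=np.radians(th);t=max(0,k*th);a=np.radians(t)
    n=np.sin(T)*ux+np.cos(T)*uz;d=-np.cos(T)*ux+np.sin(T)*uz
    s=np.interp(th,[0,25],[.191,.18]);xt=-np.cos(a)*ux+np.sin(a)*uz;zt=-np.sin(a)*ux-np.cos(a)*uz
    return H-uz*0+uy*(-.0003)+.004*n+s*d-.011*xt+L*zt, rot(186.1,t)
E
python3 - <<'E'
from path import *
p,R=cur();print(p,R.as_euler('xyz',degrees=True))
for th in (-3,-2,0,2):print(th,pose(th)[0])
rows(p,R,[pose(t) for t in(-2,-1,0,1,2,3,4,5)])
E
```

```text
[0.46558009 0.01360525 0.08254858] [-1.79989305e+02  2.31576381e-02 -1.73946365e+02]
-3 [0.46610317 0.01177974 0.08199835]
-2 [0.46602793 0.0117717  0.08533176]
0 [0.46605105 0.01177417 0.092     ]
2 [0.4668846  0.01186325 0.09853796]
[-0.0005, -0.0037, -0.0056] [-0.0001, 0.0001, -0.0003]
[-0.0005, -0.0037, -0.0122] [-0.0001, 0.0001, -0.0003]
[-0.0006, -0.0037, -0.0189] [-0.0001, 0.0001, -0.0003]
[-0.0013, -0.0037, -0.0255] [-0.0001, 0.0015, -0.0003]
[-0.0022, -0.0037, -0.032] [-0.0001, 0.0029, -0.0003]
[-0.0033, -0.0037, -0.0385] [-0.0001, 0.0043, -0.0003]
[-0.0044, -0.0037, -0.0449] [-0.0001, 0.0057, -0.0003]
[-0.0056, -0.0037, -0.0513] [-0.0001, 0.0071, -0.0003]
```

```bash
python3 -m handwheel '{"translation":[[0,0,-0.003],[0,0,-0.0056],[0,0,-0.009],[0,0,-0.0122],[0,0,-0.0155],[0,0,-0.019],[-0.001,0,-0.0255],[-0.002,0,-0.032]],"angular":[[0,0,0],[0,0,0],[0,0,0],[0,0,0],[0,0,0],[0,0,0],[0,0.0015,0],[0,0.003,0]],"jaw":[0,0,0,0,0,0,0,0]}'
python3 - <<'E'
from path import *
for k,u,v in[(0,0,0)]:
  b=cams.get_image("scene")[:,:,::-1].copy();a=cv2.imread("pics/scene0.png")
for u,v in((314,207),(483,207)):
    w=10;t=a[v-w:v+w,u-w:u+w];S=b[v-w-12:v+w+12,u-w-12:u+w+12];_,q,_,l=cv2.minMaxLoc(cv2.matchTemplate(S,t,cv2.TM_CCOEFF_NORMED));print(l[0]-12,l[1]-12,q)
rows(*cur(),[pose(t) for t in(4,6,8,10,12,14,16,18)])
E
```

```text
time: 11.17
ee_pos: [0.4663, 0.0137, 0.0983]
tool_rot: [-180.0, -0.6, -174.0]
wrist_force: [-2.7, -0.0, 3.6]
width: -0.001
0 -2 0.9718145728111267
1 -2 0.9781184792518616
[-0.0019, -0.0037, -0.012] [-0.0, 0.0024, -0.0003]
[-0.0043, -0.0037, -0.0248] [-0.0, 0.0052, -0.0003]
[-0.0072, -0.0037, -0.0375] [-0.0, 0.008, -0.0003]
[-0.0106, -0.0037, -0.0499] [-0.0, 0.0108, -0.0003]
[-0.0143, -0.0037, -0.0621] [-0.0, 0.0135, -0.0003]
[-0.0185, -0.0036, -0.0742] [-0.0, 0.0163, -0.0003]
[-0.0231, -0.0036, -0.086] [-0.0, 0.0191, -0.0003]
[-0.028, -0.0036, -0.0975] [-0.0, 0.0219, -0.0003]
```

```bash
python3 -m handwheel '{"translation":[[-0.002,0,-0.012],[-0.0043,0,-0.0248],[-0.0072,0,-0.0375],[-0.0106,0,-0.05],[-0.0143,0,-0.062],[-0.0185,0,-0.074],[-0.023,0,-0.086],[-0.028,0,-0.0975]],"angular":[[0,0.0024,0],[0,0.005,0],[0,0.008,0],[0,0.011,0],[0,0.0135,0],[0,0.016,0],[0,0.019,0],[0,0.022,0]],"jaw":[0,0,0,0,0,0,0,0]}'
python3 - <<'E'
from path import *
rows(*cur(),[pose(t) for t in(20,22,24,26,28,30,32,34)])
E
```

```text
time: 11.88
ee_pos: [0.4812, 0.0153, 0.1474]
tool_rot: [-180.0, -4.5, -174.0]
wrist_force: [-1.0, -0.2, 4.0]
width: 0.0
[-0.0046, -0.0037, -0.0121] [-0.0, 0.0025, -0.0003]
[-0.0095, -0.0037, -0.0235] [-0.0, 0.0053, -0.0003]
[-0.0149, -0.0037, -0.0347] [-0.0, 0.0081, -0.0003]
[-0.0197, -0.0037, -0.0459] [-0.0, 0.0109, -0.0003]
[-0.0242, -0.0037, -0.0572] [-0.0, 0.0137, -0.0003]
[-0.029, -0.0037, -0.0684] [-0.0, 0.0164, -0.0003]
[-0.0343, -0.0037, -0.0793] [-0.0, 0.0192, -0.0003]
[-0.0399, -0.0037, -0.0901] [-0.0, 0.022, -0.0003]
```

```bash
python3 -m handwheel '{"translation":[[-0.0046,0,-0.012],[-0.0095,0,-0.0235],[-0.015,0,-0.0347],[-0.0197,0,-0.046],[-0.0242,0,-0.057],[-0.029,0,-0.0684],[-0.0343,0,-0.0793],[-0.04,0,-0.09]],"angular":[[0,0.0025,0],[0,0.005,0],[0,0.008,0],[0,0.011,0],[0,0.0137,0],[0,0.0164,0],[0,0.019,0],[0,0.022,0]],"jaw":[0,0,0,0,0,0,0,0]}'
python3 - <<'E'
from path import *
rows(*cur(),[pose(t) for t in(36,38,40,42,44,46,48,50)])
E
```

```text
time: 12.55
ee_pos: [0.5046, 0.0178, 0.1905]
tool_rot: [-180.0, -8.5, -173.9]
wrist_force: [1.5, -0.1, 1.9]
width: -0.004
[-0.005, -0.0037, -0.0113] [0.0, 0.0028, -0.0003]
[-0.0107, -0.0037, -0.0221] [0.0, 0.0056, -0.0003]
[-0.0167, -0.0037, -0.0326] [0.0, 0.0084, -0.0003]
[-0.0231, -0.0037, -0.0429] [0.0, 0.0112, -0.0003]
[-0.0298, -0.0037, -0.0529] [0.0, 0.0139, -0.0003]
[-0.0369, -0.0037, -0.0626] [0.0, 0.0167, -0.0003]
[-0.0444, -0.0037, -0.0722] [0.0, 0.0195, -0.0003]
[-0.0522, -0.0037, -0.0814] [0.0, 0.0223, -0.0003]
```

```bash
python3 -m handwheel '{"translation":[[-0.005,0,-0.0113],[-0.0107,0,-0.022],[-0.0167,0,-0.0326],[-0.023,0,-0.043],[-0.03,0,-0.053],[-0.037,0,-0.0626],[-0.0444,0,-0.072],[-0.052,0,-0.0814]],"angular":[[0,0.0028,0],[0,0.0056,0],[0,0.0084,0],[0,0.011,0],[0,0.014,0],[0,0.0167,0],[0,0.0195,0],[0,0.022,0]],"jaw":[0,0,0,0,0,0,0,0]}'
python3 - <<'E'
from path import *
rows(*cur(),[pose(t) for t in(52,54,56,58,60,62,64,66)])
E
```

```text
time: 13.22
ee_pos: [0.5361, 0.0211, 0.2267]
tool_rot: [-180.0, -12.5, -174.0]
wrist_force: [2.1, 1.5, -0.6]
width: -0.002
[-0.0075, -0.0037, -0.0099] [0.0001, 0.0029, -0.0003]
[-0.0153, -0.0036, -0.0191] [0.0001, 0.0056, -0.0003]
[-0.0234, -0.0036, -0.028] [0.0001, 0.0084, -0.0003]
[-0.0318, -0.0036, -0.0366] [0.0001, 0.0112, -0.0003]
[-0.0405, -0.0036, -0.0449] [0.0001, 0.014, -0.0003]
[-0.0495, -0.0036, -0.0528] [0.0001, 0.0167, -0.0003]
[-0.0587, -0.0036, -0.0604] [0.0001, 0.0195, -0.0003]
[-0.0683, -0.0036, -0.0677] [0.0001, 0.0223, -0.0003]
```

```bash
python3 -m handwheel '{"translation":[[-0.0075,0,-0.01],[-0.0153,0,-0.019],[-0.0234,0,-0.028],[-0.0318,0,-0.0366],[-0.0405,0,-0.045],[-0.0495,0,-0.053],[-0.0587,0,-0.0604],[-0.068,0,-0.0677]],"angular":[[0,0.0028,0],[0,0.0056,0],[0,0.0084,0],[0,0.011,0],[0,0.014,0],[0,0.0167,0],[0,0.0195,0],[0,0.022,0]],"jaw":[0,0,0,0,0,0,0,0]}'
python3 - <<'E'
from path import *
rows(*cur(),[pose(t) for t in(68,70,72,74,76,78,80,82)])
for i in range(3):
    cams.get_image("side") if i<2 else 0;print(ctrl.state()['wrist_force'].round(1))
E
```

```text
time: 13.88
ee_pos: [0.5764, 0.0254, 0.2522]
tool_rot: [-180.0, -16.5, -174.0]
wrist_force: [2.7, -0.6, -1.1]
width: -0.0
[-0.0095, -0.0036, -0.0079] [0.0001, 0.003, -0.0003]
[-0.0191, -0.0036, -0.0152] [0.0001, 0.0058, -0.0003]
[-0.0289, -0.0036, -0.0221] [0.0001, 0.0086, -0.0003]
[-0.0389, -0.0036, -0.0286] [0.0001, 0.0113, -0.0003]
[-0.0492, -0.0036, -0.0347] [0.0001, 0.0141, -0.0003]
[-0.0597, -0.0036, -0.0405] [0.0001, 0.0169, -0.0003]
[-0.0703, -0.0036, -0.0459] [0.0001, 0.0197, -0.0003]
[-0.0812, -0.0036, -0.0509] [0.0001, 0.0225, -0.0003]
[2.7 1.1 2.3]
[ 0.4 -0.4  3.1]
[ 0.4 -0.4  3.1]
```

```bash
python3 -m handwheel '{"translation":[[-0.0095,0,-0.008],[-0.019,0,-0.0152],[-0.029,0,-0.022],[-0.039,0,-0.0286],[-0.049,0,-0.0347],[-0.06,0,-0.0405],[-0.07,0,-0.046],[-0.081,0,-0.051]],"angular":[[0,0.003,0],[0,0.0056,0],[0,0.0084,0],[0,0.011,0],[0,0.014,0],[0,0.017,0],[0,0.0195,0],[0,0.022,0]],"jaw":[0,0,0,0,0,0,0,0]}'
python3 - <<'E'
from path import *
rows(*cur(),[pose(t) for t in(84,86,88,90,92,94,96,98,100,102,104)])
b=cams.get_image("side")[:,:,::-1];cv2.imwrite("pics/s9.png",b)
E
```

```text
time: 14.65
ee_pos: [0.6219, 0.0302, 0.2651]
tool_rot: [-180.0, -20.4, -173.9]
wrist_force: [2.2, 1.0, -0.4]
width: -0.003
[-0.0115, -0.0036, -0.0056] [0.0001, 0.0034, -0.0002]
[-0.0223, -0.0036, -0.0105] [0.0001, 0.0062, -0.0002]
[-0.0334, -0.0036, -0.0151] [0.0001, 0.0089, -0.0002]
[-0.0446, -0.0035, -0.0192] [0.0001, 0.0117, -0.0002]
[-0.0559, -0.0035, -0.023] [0.0001, 0.0145, -0.0002]
[-0.0674, -0.0035, -0.0263] [0.0001, 0.0173, -0.0002]
[-0.079, -0.0035, -0.0292] [0.0001, 0.0201, -0.0002]
[-0.0907, -0.0035, -0.0317] [0.0001, 0.0228, -0.0002]
[-0.1024, -0.0035, -0.0338] [0.0001, 0.0256, -0.0002]
[-0.1143, -0.0035, -0.0354] [0.0001, 0.0284, -0.0002]
[-0.1262, -0.0035, -0.0366] [0.0001, 0.0312, -0.0002]
```

View pics/s9.png

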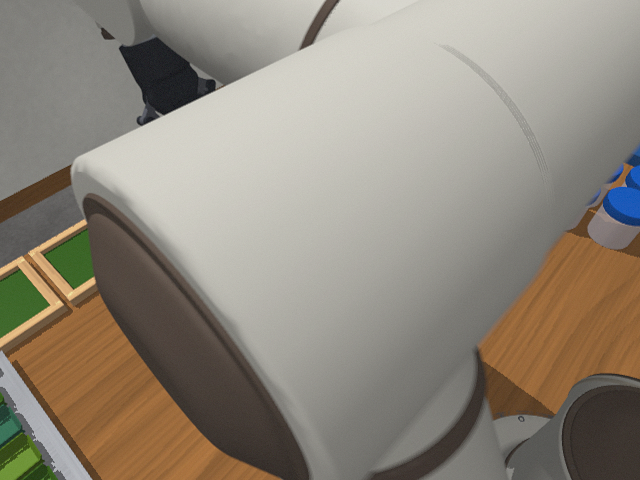

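```bash
python3 -m handwheel '{"translation":[[-0.0115,0,-0.0056],[-0.022,0,-0.0105],[-0.0334,0,-0.015],[-0.0446,0,-0.019],[-0.056,0,-0.023],[-0.067,0,-0.026],[-0.079,0,-0.029],[-0.0907,0,-0.0317]],"angular":[[0,0.003,0],[0,0.006,0],[0,0.009,0],[0,0.0117,0],[0,0.0145,0],[0,0.017,0],[0,0.02,0],[0,0.023,0]],"jaw":[0,0,0,0,0,0,0,0]}'
python3 - <<'E'
from path import *
rows(*cur(),[pose(t) for t in(100,102,104,106,108,110)])
cv2.imwrite("pics/sc10.png",cams.get_image("scene")[:,:,::-1])
E
```

```text
time: 15.37
ee_pos: [0.6696, 0.0353, 0.2641]
tool_rot: [-180.0, -24.5, -174.0]
wrist_force: [2.1, 0.6, -1.0]
width: -0.0
[-0.0116, -0.0034, -0.0031] [0.0001, 0.0026, -0.0003]
[-0.0233, -0.0034, -0.0055] [0.0001, 0.0054, -0.0003]
[-0.0351, -0.0034, -0.0076] [0.0001, 0.0081, -0.0003]
[-0.0469, -0.0034, -0.0092] [0.0001, 0.0109, -0.0003]
[-0.0588, -0.0034, -0.0104] [0.0001, 0.0137, -0.0003]
[-0.0707, -0.0034, -0.0112] [0.0001, 0.0165, -0.0003]
```

View pics/sc10.png

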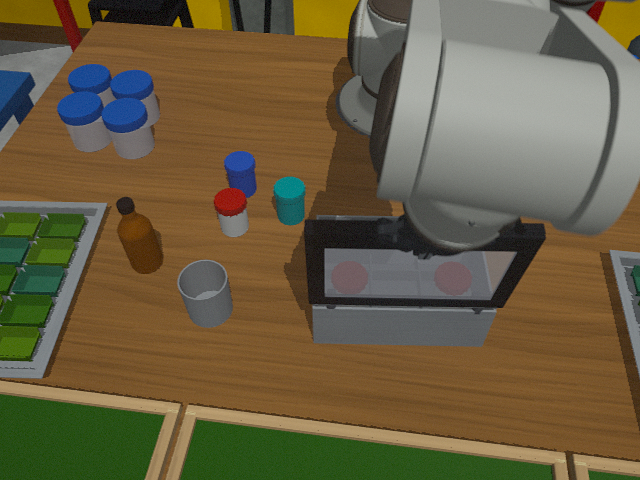

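```bash
python3 -m handwheel '{"translation":[[-0.006,0,-0.0015],[-0.0116,0,-0.003],[-0.017,0,-0.0043],[-0.023,0,-0.0055],[-0.029,0,-0.0065],[-0.035,0,-0.0076]],"angular":[[0,0,0],[0,0.003,0],[0,0.004,0],[0,0.005,0],[0,0.0065,0],[0,0.008,0]],"jaw":[0,0,0,0,0,0]}'
python3 -m handwheel '{"translation":[[-0.006,0,-0.001],[-0.012,0,-0.002],[-0.018,0,-0.003],[-0.024,0,-0.004],[-0.03,0,-0.005],[-0.036,0,-0.006]],"angular":[[0,0,0],[0,0,0],[0,0,0],[0,0,0],[0,0,0],[0,0,0]],"jaw":[0,0,0,0,0,0]}'
python3 - <<'E'
from h import *
# finding the jar etc again: only numbers
p=[]
f=[]
for i in range(4):
    cams.get_image("scene"); f.append(ctrl.state()['wrist_force'])
print(np.mean(f,0).round(2))
p,R=cur();print(p,(R.inv().apply([0,0,.25])/.5).round(3))
E
```

```text
time: 15.92
ee_pos: [0.6871, 0.0371, 0.2606]
tool_rot: [-180.0, -25.9, -174.0]
wrist_force: [-0.2, 0.0, 1.0]
width: -0.0
time: 16.42
ee_pos: [0.7046, 0.0389, 0.2553]
tool_rot: [-180.0, -25.9, -174.0]
wrist_force: [0.0, -0.3, 0.2]
width: -0.005
[ 0.4   0.02 -0.24]
[0.70440449 0.03893168 0.25511541] [ 0.219 -0.    -0.45 ]
```

```bash
python3 -m handwheel '{"translation":[[-0.02,0,-0.04],[-0.02,0,-0.12],[-0.02,0,-0.2],[-0.02,0,-0.26],[0.04,0,-0.3],[0.04,0,-0.3],[0.04,0,-0.3]],"angular":[[0,0,0],[0,0,0],[0,0,0],[0,0,0],[0,-0.03,0],[0,-0.07,0],[0,-0.11,0]],"jaw":[0,0,0,0,0,0,0]}'
python3 - <<'E'
from h import *
rows(*cur(),[((.55,-.2,.39),rot(160)),((.4285,-.291,.25),rot(146))])
E
```

```text
time: 17.2
ee_pos: [0.7439, 0.0437, 0.397]
tool_rot: [-179.9, -5.2, -174.0]
wrist_force: [-0.1, -0.3, -0.7]
width: 0.001
[0.4339, -0.4438, 0.0537] [-0.0068, -0.028, 0.1446]
[0.6685, -0.5989, 0.3561] [-0.0103, -0.0273, 0.2223]
```

```bash
python3 -m handwheel '{"translation":[[0.434,-0.444,0.054],[0.434,-0.444,0.054],[0.434,-0.444,0.054],[0.434,-0.444,0.054],[0.434,-0.444,0.054],[0.434,-0.444,0.054],[0.434,-0.444,0.054],[0.668,-0.6,0.356]],"angular":[[-0.007,-0.028,0.145],[-0.007,-0.028,0.145],[-0.007,-0.028,0.145],[-0.007,-0.028,0.145],[-0.007,-0.028,0.145],[-0.007,-0.028,0.145],[-0.007,-0.028,0.145],[-0.01,-0.027,0.222]],"jaw":[1,1,1,1,1,1,1,1]}' 40
python3 - <<'E'
from h import *
rows(*cur(),[((.4285,-.291,.22),rot(146))])
E
```

```text
time: 17.87
ee_pos: [0.5725, -0.1637, 0.3739]
tool_rot: [-179.7, 0.1, 152.9]
wrist_force: [1.1, -1.2, 1.5]
width: 0.995
[0.1408, -0.3561, 0.3096] [-0.0017, 0.0005, 0.0383]
```

```bash
python3 -m handwheel '{"translation":[[0.14,-0.356,0.31],[0.14,-0.356,0.31],[0.14,-0.356,0.31],[0.14,-0.356,0.31],[0.14,-0.356,0.31],[0.14,-0.356,0.31],[0.14,-0.356,0.31],[0.14,-0.356,0.31]],"angular":[[0,0,0.038],[0,0,0.038],[0,0,0.038],[0,0,0.038],[0,0,0.038],[0,0,0.038],[0,0,0.038],[0,0,0.038]],"jaw":[1,1,1,1,1,1,1,1]}'
cat >> h.py <<'E'
def wcam():
    p,R=cur();c=cams.get_calibration("wrist");T=c['T_tool_cam'];im=cams.get_image("wrist")
    return im,R.apply(T[:3,3])+p,R.as_matrix()@T[:3,:3],c
def back(u,v,o,Rc,c,z):
    d=Rc@np.array([(u-c['cx'])/c['fx'],(v-c['cy'])/c['fy'],1]);return o+d*(z-o[2])/d[2]
def reds(im):
    h=cv2.cvtColor(im,cv2.COLOR_RGB2HSV);m=(((h[...,0]<8)|(h[...,0]>172))&(h[...,1]>150)&(h[...,2]>80)).astype('uint8')
    n,l,st,ce=cv2.connectedComponentsWithStats(m);return [(st[i].tolist(),ce[i].round(1).tolist()) for i in range(1,n) if st[i,4]>60],m
E
python3 - <<'E'
from h import *
im,o,Rc,c=wcam();print(cur()[0],o)
r,m=reds(im);print(r)
for s,ce in r:print(back(*ce,o,Rc,c,.08),back(*ce,o,Rc,c,.12))
cv2.imwrite("pics/w11.png",im[:,:,::-1])
E
```

```text
time: 18.53
ee_pos: [0.4277, -0.2888, 0.2163]
tool_rot: [-179.6, -0.3, 145.8]
wrist_force: [-0.8, 0.9, 1.2]
width: 1.002
[ 0.42874351 -0.2884896   0.21712045] [ 0.36432451 -0.24469954  0.39355992]
[([616, 171, 24, 67, 1175], [629.5, 207.4]), ([293, 182, 68, 67, 3428], [326.1, 215.0])]
[ 0.56886426 -0.06957791  0.08      ] [ 0.54277168 -0.09191771  0.12      ]
[ 0.42732447 -0.29027749  0.08      ] [ 0.41928773 -0.28446323  0.12      ]
```

View pics/w11.png

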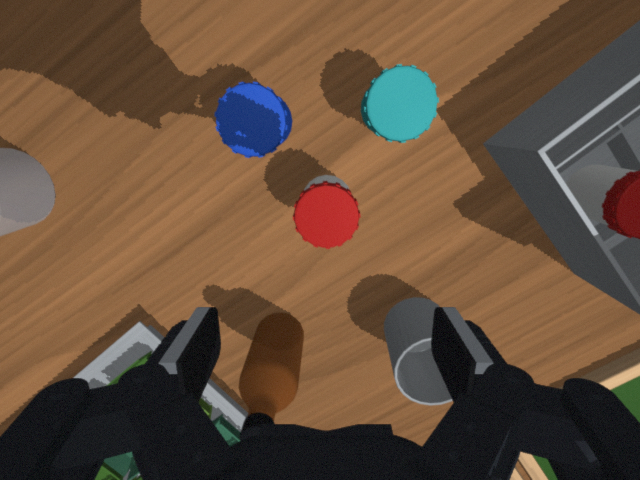

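Run:
```python
from h import *
def gs(u,v,z=0):
    c=cams.get_calibration("scene");R=c['R'];o=-R.T@c['t'];d=R.T@np.array([(u-c['cx'])/c['fx'],(v-c['cy'])/c['fy'],1]);return (o+d*(z-o[2])/d[2]).round(3)
for k,u,v in(("bottle",147,262),("meas",211,312),("blue",243,187),("jar",234,227)):print(k,gs(u,v))
rows(*cur(),[((.4279,-.2906,z),rot(146)) for z in(.1,.06,.03,.015)])
```

```text
bottle [ 0.536 -0.431  0.   ]
meas [ 0.625 -0.287  0.   ]
blue [ 0.324 -0.299  0.   ]
jar [ 0.432 -0.292  0.   ]
[-0.0021, -0.0027, 0.2343] [-0.0024, -0.0015, -0.0008]
[-0.0025, -0.002, 0.3143] [-0.0024, -0.0015, -0.0008]
[-0.0028, -0.0016, 0.3743] [-0.0024, -0.0015, -0.0008]
[-0.0029, -0.0014, 0.4043] [-0.0024, -0.0015, -0.0008]
```

```bash
python3 -m handwheel '{"translation":[[-0.002,-0.0025,0.08],[-0.002,-0.0025,0.16],[-0.0022,-0.002,0.234],[-0.0025,-0.002,0.28],[-0.0025,-0.002,0.315],[-0.0028,-0.0016,0.345],[-0.0028,-0.0016,0.36],[-0.0028,-0.0016,0.374]],"angular":[[-0.0024,-0.0015,-0.001],[-0.0024,-0.0015,-0.001],[-0.0024,-0.0015,-0.001],[-0.0024,-0.0015,-0.001],[-0.0024,-0.0015,-0.001],[-0.0024,-0.0015,-0.001],[-0.0024,-0.0015,-0.001],[-0.0024,-0.0015,-0.001]],"jaw":[1,1,1,1,1,1,1,1]}'
python3 -m handwheel '{"translation":[[0,0,0.01],[0,0,0.02],[0,0,0.03],[0,0,0.03]],"angular":[[0,0,0],[0,0,0],[0,0,0],[0,0,0]],"jaw":[1,1,1,1]}'
python3 - <<'E'
from h import *
rows(*cur(),[((.4279,-.2906,.015),rot(146))])
a=cams.get_image("side")[160:310,340:490,::-1];b=cams.get_image("scene")[130:280,160:310,::-1]
cv2.imwrite("pics/s12.png",np.hstack([cv2.resize(a,(400,400),interpolation=2),cv2.resize(b,(400,400),interpolation=2)]))
E
```

```text
time: 19.25
ee_pos: [0.4285, -0.2897, 0.0289]
tool_rot: [180.0, -0.1, 146.2]
wrist_force: [0.3, 0.5, 1.4]
width: 0.996
time: 19.58
ee_pos: [0.4271, -0.2895, 0.0126]
tool_rot: [180.0, -0.3, 146.1]
wrist_force: [-0.7, -0.2, 1.0]
width: 0.999
[-0.0026, -0.0009, -0.0048] [0.0001, -0.0016, 0.0006]
```

View pics/s12.png

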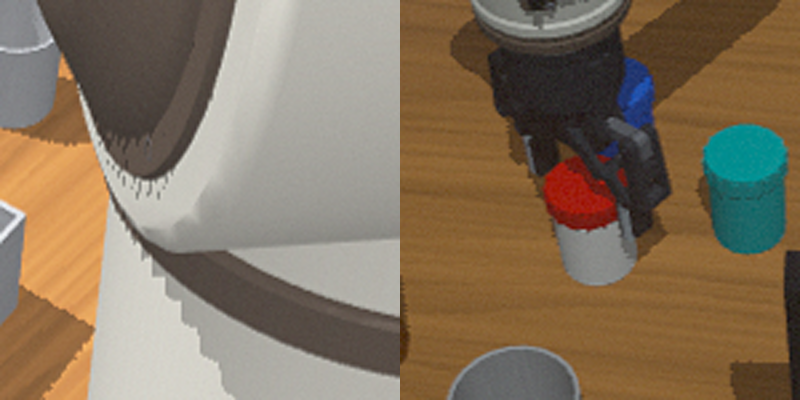

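```bash
python3 -m handwheel '{"translation":[[0,0,0],[0,0,0],[0,0,0],[0,0,0],[0,0,0],[0,0,0],[0,0,0],[0,0,0]],"angular":[[0,0,0],[0,0,0],[0,0,0],[0,0,0],[0,0,0],[0,0,0],[0,0,0],[0,0,0]],"jaw":[0.4,0.4,0.4,0.4,0.4,0.4,0.4,0.4]}' 45
python3 -m handwheel '{"translation":[[0,0,-0.005],[0,0,-0.01],[0,0,-0.02],[0,0,-0.03],[0,0,-0.04],[0,0,-0.04]],"angular":[[0,0,0],[0,0,0],[0,0,0],[0,0,0],[0,0,0],[0,0,0]],"jaw":[0.4,0.4,0.4,0.4,0.4,0.4]}'
python3 - <<'E'
from h import *
f=[]
for i in range(4): im=cams.get_image("scene");f.append(ctrl.state()['wrist_force'])
print(np.mean(f,0).round(2),reds(im)[0],ctrl.state()['width'])
E
```

```text
time: 20.35
ee_pos: [0.4273, -0.2898, 0.0136]
tool_rot: [180.0, -0.2, 146.1]
wrist_force: [-1.5, 1.1, 5.3]
width: 0.666
time: 20.85
ee_pos: [0.4276, -0.2901, 0.0343]
tool_rot: [180.0, -0.2, 146.1]
wrist_force: [-0.8, 0.9, -3.2]
width: 0.664
[-0.1   0.43 -3.45] [([53, 0, 29, 52, 648], [68.2, 22.6]), ([574, 0, 32, 55, 621], [589.0, 26.6]), ([212, 181, 24, 28, 467], [223.3, 196.0])] 0.6641673811348745
```

```bash
python3 -m handwheel '{"translation":[[0,0,-0.06],[0,0,-0.13],[0,0,-0.2],[0,0,-0.26],[0,0,-0.28],[0,0,-0.28]],"angular":[[0,0,0],[0,0,0],[0,0,0],[0,0,0],[0,0,0],[0,0,0]],"jaw":[0.4,0.4,0.4,0.4,0.4,0.4]}'
python3 - <<'E'
from h import *
rows(*cur(),[((.5632,.0232,.175),rot(96.1))])
E
```

```text
time: 21.55
ee_pos: [0.4284, -0.2907, 0.1751]
tool_rot: [-180.0, -0.1, 146.1]
wrist_force: [0.1, -0.4, -3.5]
width: 0.668
[0.1264, 0.6715, 0.0002] [-0.0002, -0.0003, 0.2778]
```

```bash
python3 -m handwheel '{"translation":[[0.004,0.02,0],[0.011,0.06,0],[0.02,0.105,0],[0.028,0.15,0],[0.037,0.195,0],[0.045,0.24,0],[0.054,0.285,0],[0.062,0.33,0]],"angular":[[0,0,0.01],[0,0,0.03],[0,0,0.05],[0,0,0.07],[0,0,0.09],[0,0,0.11],[0,0,0.13],[0,0,0.15]],"jaw":[0.4,0.4,0.4,0.4,0.4,0.4,0.4,0.4]}' >/dev/null
python3 - <<'E'
from h import *
rows(*cur(),[((.5632,.0232,.175),rot(96.1))])
E
```

```text
[0.2086, 0.2745, -0.0083] [-0.0016, -0.0019, 0.1268]
```

```bash
python3 -m handwheel '{"translation":[[0.035,0.045,0],[0.07,0.09,0],[0.105,0.135,0],[0.14,0.18,0],[0.175,0.225,0],[0.2,0.26,0],[0.2086,0.2745,0],[0.2086,0.2745,0]],"angular":[[0,0,0.02],[0,0,0.04],[0,0,0.06],[0,0,0.08],[0,0,0.1],[0,0,0.12],[0,0,0.1268],[0,0,0.1268]],"jaw":[0.4,0.4,0.4,0.4,0.4,0.4,0.4,0.4]}'
python3 - <<'E'
from h import *
cams.get_image("scene")
im,o,Rc,c=wcam();print(cur()[0]);cv2.imwrite("pics/w13.png",im[:,:,::-1])
r,m=reds(im)
for s,ce in r:
    if s[4]>300:print(s,ce,back(*ce,o,Rc,c,.083).round(4))
im=cams.get_image("scene");print([x for x in reds(im)[0]])
rows(*cur(),[((.5632,.0232,z),rot(96.1)) for z in(.175,.06,.03,.0186)])
E
```

```text
time: 22.88
ee_pos: [0.5629, 0.0239, 0.1706]
tool_rot: [-179.6, -0.3, 96.3]
wrist_force: [0.3, 0.2, -3.8]
width: 0.659
[0.56242721 0.0221152  0.17132355]
[285, 57, 87, 93, 5950] [328.0, 103.3] [0.5537 0.1111 0.083 ]
[245, 264, 161, 157, 19591] [325.6, 343.7] [ 0.5728 -0.0757  0.083 ]
[([54, 0, 28, 52, 644], [68.3, 22.7]), ([574, 0, 32, 55, 627], [589.0, 26.5]), ([386, 197, 18, 28, 353], [394.6, 211.9])]
[0.0029, 0.0018, -0.0064] [-0.0018, -0.0011, 0.0013]
[0.0021, 0.0031, 0.2236] [-0.0018, -0.0011, 0.0013]
[0.0019, 0.0034, 0.2836] [-0.0018, -0.0011, 0.0013]
[0.0018, 0.0035, 0.3064] [-0.0018, -0.0011, 0.0013]
```

```bash
python3 -m handwheel '{"translation":[[0.006,0.002,0.03],[0.006,0.002,0.07],[0.006,0.003,0.11],[0.006,0.003,0.15],[0.006,0.003,0.19],[0.006,0.003,0.23],[0.006,0.0034,0.26],[0.006,0.0034,0.28]],"angular":[[-0.0018,-0.0011,0.0013],[-0.0018,-0.0011,0.0013],[-0.0018,-0.0011,0.0013],[-0.0018,-0.0011,0.0013],[-0.0018,-0.0011,0.0013],[-0.0018,-0.0011,0.0013],[-0.0018,-0.0011,0.0013],[-0.0018,-0.0011,0.0013]],"jaw":[0.4,0.4,0.4,0.4,0.4,0.4,0.4,0.4]}'
for i in 1 2 3; do python3 -m handwheel '{"translation":[[0,0,0.002],[0,0,0.004],[0,0,0.004]],"angular":[[0,0,0],[0,0,0],[0,0,0]],"jaw":[0.4,0.4,0.4]}' | grep -E "ee_pos|force"; done
```

```text
time: 23.7
ee_pos: [0.5627, 0.0248, 0.0313]
tool_rot: [-180.0, -0.0, 96.0]
wrist_force: [-0.2, -0.6, -4.0]
width: 0.662
ee_pos: [0.5643, 0.0253, 0.0321]
wrist_force: [-0.8, -0.0, -2.7]
ee_pos: [0.5641, 0.0256, 0.0298]
wrist_force: [-0.1, -0.1, -3.3]
ee_pos: [0.5639, 0.0257, 0.0273]
wrist_force: [-0.8, 0.7, -3.9]
```

```bash
for i in 1 2 3 4; do python3 -m handwheel '{"translation":[[0,0,0.002],[0,0,0.004],[0,0,0.004]],"angular":[[0,0,0],[0,0,0],[0,0,0]],"jaw":[0.4,0.4,0.4]}' | grep -E "ee_pos|force"; done
```

```text
ee_pos: [0.5638, 0.0256, 0.0252]
wrist_force: [0.5, 0.8, -4.1]
ee_pos: [0.5639, 0.0257, 0.0232]
wrist_force: [0.2, 0.6, -3.8]
ee_pos: [0.5639, 0.0256, 0.0212]
wrist_force: [0.5, 0.1, -4.1]
ee_pos: [0.5639, 0.0257, 0.0192]
wrist_force: [-0.7, 0.9, -3.2]
```

```bash
for i in 1 2 3; do python3 -m handwheel '{"translation":[[0,0,0.001],[0,0,0.002],[0,0,0.002]],"angular":[[0,0,0],[0,0,0],[0,0,0]],"jaw":[0.4,0.4,0.4]}' | grep -E "ee_pos|force|time"; done
```

```text
time: 25.7
ee_pos: [0.5641, 0.0255, 0.0187]
wrist_force: [-1.2, 0.1, 1.5]
time: 25.95
ee_pos: [0.5643, 0.0254, 0.0185]
wrist_force: [-5.5, -1.7, 14.3]
time: 26.2
ee_pos: [0.5644, 0.0253, 0.0185]
wrist_force: [-10.0, -1.7, 28.2]
```

```bash
python3 -m handwheel '{"translation":[[0,0,-0.002],[0,0,-0.0035],[0,0,-0.0035]],"angular":[[0,0,0],[0,0,0],[0,0,0]],"jaw":[0.4,0.4,0.4]}'
python3 -m handwheel '{"translation":[[0,0,0],[0,0,0],[0,0,0],[0,0,0],[0,0,0],[0,0,0],[0,0,0]],"angular":[[0,0,0],[0,0,0],[0,0,0],[0,0,0],[0,0,0],[0,0,0],[0,0,0]],"jaw":[0.7,0.75,0.8,0.85,0.9,0.9,0.9]}'
python3 -m handwheel '{"translation":[[0,0,-0.01],[0,0,-0.04],[0,0,-0.09],[0,0,-0.15],[0,0,-0.22],[0,0,-0.3],[0,0,-0.36],[0,0,-0.4]],"angular":[[0,0,0],[0,0,0],[0,0,0],[0,0,0],[0,0,0],[0,0,0],[0,0,0],[0,0,0]],"jaw":[0.9,0.9,0.9,0.9,0.9,0.9,0.9,0.9]}'
python3 - <<'E'
from h import *
cams.get_image("scene")
im,o,Rc,c=wcam();print(cur()[0])
for s,ce in reds(im)[0]:
    if s[4]>300:print(s,ce,back(*ce,o,Rc,c,.083).round(4))
im=cams.get_image("scene");cv2.imwrite("pics/sc14.png",im[:,:,::-1]);print(reds(im)[0])
E
```

```text
time: 26.45
ee_pos: [0.5642, 0.0255, 0.0187]
tool_rot: [179.8, 0.0, 96.0]
wrist_force: [-3.0, -2.5, 8.2]
width: 0.665
time: 27.03
ee_pos: [0.564, 0.0257, 0.0181]
tool_rot: [179.9, 0.0, 96.0]
wrist_force: [-0.4, -0.2, -0.2]
width: 0.9
time: 27.7
ee_pos: [0.564, 0.0256, 0.2224]
tool_rot: [179.6, 0.1, 96.1]
wrist_force: [0.3, 0.2, -0.1]
width: 0.903
[0.56473757 0.02554292 0.22252626]
[286, 71, 72, 76, 4052] [321.7, 108.4] [0.5539 0.1111 0.083 ]
[291, 179, 66, 66, 3245] [323.8, 212.0] [0.5645 0.0248 0.083 ]
[296, 262, 60, 60, 2792] [325.2, 292.0] [ 0.574  -0.0532  0.083 ]
[([53, 0, 29, 52, 650], [68.3, 22.7]), ([574, 0, 32, 55, 627], [588.9, 26.6])]
```

```bash
python3 -m handwheel '{"translation":[[0,0,-0.05],[0,-0.03,-0.1],[0,-0.1,-0.15],[0,-0.18,-0.2],[0,-0.26,-0.2],[0,-0.34,-0.2],[0,-0.38,-0.2],[0,-0.38,-0.2]],"angular":[[0,0,0],[0,0,0],[0,0,0],[0,0,0],[0,0,0],[0,0,0],[0,0,0],[0,0,0]],"jaw":[0.9,0.9,0.9,0.9,0.9,0.9,0.9,0.9]}'
python3 - <<'E'
from h import *
cams.get_image("scene");im=cams.get_image("scene");cv2.imwrite("pics/sc15.png",im[:,:,::-1])
im2=cams.get_image("side");cv2.imwrite("pics/si15.png",im2[:,:,::-1])
print([r for r in reds(im)[0] if r[0][1]>80],[r for r in reds(im2)[0]])
# lid predicted frame at 100 deg
for th in(90,100):
    T=np.radians(th);n=np.sin(T)*ux+np.cos(T)*uz;d=-np.cos(T)*ux+np.sin(T)*uz
    for nm in("scene","side"):
        print(th,nm,[ (lambda x:(x[:2]/x[2]).round(0).tolist())(P(nm)@np.r_[H+.004*n+.197*d+y*uy,1]) for y in(-.143,.143)])
# observed dark frame: bbox of large dark component
for nm,i in(("scene",im),("side",im2)):
    m=(i.max(2)<60).astype('uint8');k,l,st,ce=cv2.connectedComponentsWithStats(m)
    print(nm,[s.tolist() for s in st[1:] if s[4]>500])
# unmoved others
a=cv2.imread("pics/scene0.png")[:,:,::-1]
print(np.abs(a[150:335,110:305].astype(int)-im[150:335,110:305]).mean(2).__gt__(40).nonzero())
E
```

```text
time: 28.52
ee_pos: [0.3711, 0.0055, 0.318]
tool_rot: [179.8, 0.0, 96.0]
wrist_force: [-0.6, 0.0, 0.1]
width: 0.9
[] [([266, 228, 32, 29, 700], [282.0, 241.8]), ([237, 255, 34, 31, 803], [253.9, 270.0]), ([202, 288, 37, 34, 944], [219.9, 304.7])]
90 scene [[304.0, 214.0], [541.0, 218.0]]
90 side [[259.0, 97.0], [113.0, 197.0]]
100 scene [[302.0, 237.0], [547.0, 242.0]]
100 side [[243.0, 92.0], [97.0, 188.0]]
scene [[88, 0, 106, 28, 2308], [368, 0, 68, 72, 2057], [304, 224, 243, 85, 9700]]
side [[329, 70, 85, 151, 2659], [99, 95, 176, 193, 6349]]
(array([ 38,  38,  38,  38,  38,  38,  39,  39,  39,  39,  39,  39,  39,
        39,  39,  39,  39,  40,  40,  40,  40,  40,  40,  40,  40,  40,
        40,  40,  40,  40,  40,  40,  41,  41,  41,  41,  41,  41,  41,
        41,  41,  41,  41,  41,  41,  41,  41,  42,  42,  42,  42,  42,
        42,  42,  42,  42,  42,  42,  42,  42,  42,  42,  42,  42,  42,
        42,  42,  43,  43,  43,  43,  43,  43,  43,  43,  43,  43,  43,
        43,  43,  43,  43,  43,  43,  43,  44,  44,  44,  44,  44,  44,
        44,  44,  44,  44,  44,  44,  44,  
[... 2738 characters left out ...]
34,
       104, 106, 107, 122, 127, 131, 135, 106, 110, 112, 116, 119, 121,
       122, 124, 126, 127, 130, 109, 110, 111, 114, 120, 121, 122, 123,
       126, 128, 130, 132, 134, 105, 106, 108, 111, 114, 115, 120, 122,
       124, 127, 128, 129, 133, 134, 105, 114, 115, 116, 120, 123, 132,
       133, 134, 106, 107, 111, 112, 114, 115, 116, 117, 118, 119, 121,
       122, 123, 130, 132, 106, 108, 109, 110, 114, 116, 118, 122, 131,
       109, 111, 117, 118, 126, 129, 131, 127, 111, 113, 118, 128, 110,
       113, 114, 115, 118, 129, 131, 114, 115, 116, 117, 119, 120, 122,
       128, 118, 124, 127, 122, 125, 119, 121, 117, 124, 194, 194, 131,
       125, 127, 194, 123, 124, 193, 194, 193]))
```

```bash
python3 -c "
from rig import order;print(order.close_job())"
```

```text
the job is handed in; nothing more can be done
None
```

The lid is standing fully open and the red-capped canister is upright in the middle cell of the toppings box. I handed the job in at about 28.6 s.

**What I did**
- **Lid:** I pressed the front rail until it seated firmly, about 9 mm down. The spring resisted at about 4.7 N, and my last two small steps at the seat took the force to 12.7 N. I then let the lid up over about 5 s with the finger on it. The force stayed around 2–4 N and fell to zero at the stop.
- **Canister:** I gripped it by the cap, carried it over and lowered it until it touched the floor at the expected height. I pressed on for two more steps, which reached 28 N, then eased off, opened the jaws and withdrew.

**Last checks**
- The lid's outline in the scene and side pictures matches 100°, its full opening.
- The three red caps stand in a row in the side picture. The wrist picture puts the new canister's cap at (0.5645, 0.0248), about 1 mm from where I estimated the middle cell to be.
- Around the pick-up spot (red canister, blue and turquoise look-alikes, bottle, beaker), the scene picture differs from the first one only where the canister stood.

**What disagreed**
- The fingers met the lid with the reported TCP about 34 mm lower than the given lid height. I treated the fingertips as that much shorter and corrected for it in the later moves.
- Heights measured with the fixed cameras came out about 3 mm low.
- The two canisters already in the box measured about 4 mm left of my cell estimate, so I moved the target 2 mm left.
- The 12-picture limit was reached, so the final checks were from image numbers only.

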